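# Loosen the locking ring of a demo arm's base by two turns

### The job

Two base modules of a printed demo arm stand on the black board; loosen the knurled locking ring of the wider one by two full turns, so that its arm can be lifted out later. Do it with a fingertip: roll the fingertip across the ring's ribbed rim again and again, turning it anticlockwise as seen from above, count the turns, and stop when the raised white bar on top of the ring comes back in line with the black mark on the base for the second time. Grasp and lift nothing, and leave the narrower module's ring and the things lying about as they are.

Things in the scene. Friction and masses are not known exactly. Their poses are not given: they have to be found in the camera images.
- wide_module: The wider module, fixed. Origin: centre of its underside, on the table; z up, x from the open front to the hood at the rear. Round base plate 152 mm in diameter, top 10 mm above the table. The ring turns about z and stands 14 to 42 mm above the table. In the middle, through the ring, a fixed post and green bracket, 32 mm across, up to 71 mm above the table.
- wide_hood (a point): Middle of the top of the white hood that covers the wide ring's rear, 68 mm above the table. Roof 56 to 68 mm above the table, from 20 to 88 mm behind the ring's axis (module x), 152 mm wide in y; its rear wall is at 76 to 88 mm. In front of it (module x below 20 mm) the rim lies open.
- wide_zero (a point): Black mark, 14 by 6 mm, on the wide base plate near its front edge; this point is 67 mm in front of the ring's axis (module x = -67 mm); the raised bar on the ring points to it at the start and after each full turn.
- wide_ring_mid (a point): Fixed point on the wide ring's axis, 28 mm above the table (the ring's mid-height at the start). Axes as those of wide_module. The dark ring is 104 mm in diameter over its ribs (too wide for the gripper), 28 mm high, with 40 upright round ribs of 5 mm diameter all round the rim.
- wide_ring (a joint): Turn of the wide ring in rad: 0 at the start (tight against its stop, raised bar at the black mark), growing as it is turned anticlockwise seen from above, 6.283 for each full turn. It moves stiffly (about 0.06 N m, 1.2 N at the rim), stays where it is left and rises 2 mm a turn on its thread. It turns on beyond two turns without a stop, to five turns.
- wide_ring_bar (a point): Point on the raised white bar on the top face of the wide ring, 42 mm from its axis, 46 mm above the table at the start. The bar is radial, from 24 to 46 mm from the axis, 7 mm wide and 4 mm high; it goes round with the ring (passing under the hood).
- narrow_ring (a joint): Turn of the narrower module's ring in rad, 0 at the start; made alike. To be left alone.
- narrow_module: The narrower module, fixed, to be left alone; origin and axes as for wide_module. Looks the same but smaller: ring 66 mm in diameter, standing 14 to 42 mm above the table, base plate 112 mm in diameter, hood on its +x side reaching 68 mm from the axis, 112 mm wide and 68 mm high, bracket up to 71 mm.
- mouse: Computer mouse, 100 by 60 by 33 mm, long along its x; origin at the centre of its underside; lies loose, to be left alone.
- gear: Spare white gear wheel lying flat, 54 mm in diameter, 12 mm thick with a hub 18 mm high; origin at the centre of its underside. Loose, to be left alone.
- plate: Paper plate, 170 mm in diameter, 16 mm high; origin at the centre of its underside. Loose, to be left alone.
- spoon: Yellow plastic spoon, 160 mm long, lying along its x; origin under its middle. Loose, to be left alone.

How it is judged:
By the outcome, as a careful person would: the job done as asked, in the order asked, and still so for the second after the job is handed in, with the robot touching nothing.
It also fails if it takes over 72 s, if anything falls off the work surface, if the arm or the gripper's body presses on something with over 40 N, if the wrist force passes 120 N, or if a joint passes its speed limit or range.

### The arm

A 6-joint arm with a two-finger parallel gripper is mounted at the origin on the work surface. World frame = base frame: x ahead of the robot, y to its left, z up, the work surface at z = 0. Lengths are in m, angles in rad, forces in N, time in s.
With the tool pointing down it reaches from about 0.25 to 0.725 m from the base axis. Payload 4 kg.
Tool frame: the origin (TCP) lies where the fingers leave the gripper's body, on its centre line; the fingertips stand 73 mm ahead of it and the grasp point (between the pads) lies 54 mm ahead of it (bot.tips_ahead is the z of the fingertips in the tool frame, in m); z points along the fingers, y is the direction in which the jaws open and shut (so a half turn about z gives the same grasp; the last joint's range is limited). The gripper opens to 85 mm and grips with 20 to 120 N. Pads are 22 mm wide; open, the fingers measure 114 mm over their backs; the gripper's body (76 mm by 85 mm) begins 54 mm behind the grasp point. The pads swing forward as they close: fully open they stand 13 mm farther back than shut.
Start: joints at [-1.34, 0.241, 0.005, 1.335, 0, 1.571], TCP at [0.114, -0.487, 0.304] pointing down, gripper open.
Joint ranges: [-2.72, 2.72], [-1.05, 1.87], [-1.09, 1.28], [-1.99, 2.15], [-1.42, 1.44], [-3.14, 3.14]. Speed limits (rad/s): [2.79, 2.79, 3.14, 3.14, 3.14, 3.14].

### API

Orientations are given as a unit quaternion [x, y, z, w].
In Python, from workcell import readout, camera, get_calibration, order, bot gives the robot as it stands.
- The arm moves only by the tool send_rows, never from a script. Its argument "moves" is a list of rows, each a list of 3 entries, a list of its own where there are three numbers: the shift along the tool's x, y, z in mm, then the turn, a rotation vector about the tool's x, y, z in rad, then the finger opening in mm, from 0 to 85.4. In form: [[[dx, dy, dz], [ax, ay, az], grip], ...]. A call has 1 to 12 rows; each row is the pose to reach, as a shift and turn from the pose measured when the call began, along the tool's axes at that moment; what a row does not reach only later rows make up. A row lasts 1/12 s, in which the tool goes at most 41.7 mm and 7.16 degrees, less where a joint would pass 70% of its speed; a pose out of reach is approached as far as the arm can. A call with a gripper value outside its range is refused whole. The fingers move at their own pace and stop on an object; the grip force is fixed at half the most. Time passes only in rows, so rows that repeat a pose let the fingers close. It gives the time, the measured TCP pose, the force and the opening at its end, in the units of the state.
- readout.get_obs(): the state, without advancing time (a new reading comes with each control period).
- camera(name): name is "scene" or "top"; returns the picture (384x512x3 uint8, red, green, blue); there is no depth.
- get_calibration(name): a dict with "fx", "fy", "cx", "cy" (pixels), "k1" (the pictures are not rectified: a ray, as slopes to the right and down, at radius r is drawn at 1 + k1 r^2 times it, then the intrinsics apply), "R" (3x3) and "t" (3): a world point X has camera coordinates R X + t. Camera axes: x right, y down, z forward; pixel columns grow to the right and rows downward; lengths in m; the calibration is good to about 2 mm. A picture is of the moment at which its call begins. get_calibration takes no time and is no camera call.
- order.job_done(): hands the job in, once; it reports no verdict.
The state is a dict: "clock": time; "joint_pos": joint angles; "joint_vel": joint speeds; "tau": joint torques, N m; "eef_pos": TCP position; "tool_rot": TCP orientation; "ft_force": force on the tool from outside, world axes, zero at the start; "ft_torque": the same for the moment, N m; "grip_width": finger opening in m.
Only numpy, scipy, OpenCV 4.12 (cv2) and the standard library are available. Lean on these libraries where they do the work, as an engineer would, in place of code of your own. Each camera call takes 0.05 s, during which the arm holds its last target. There are 200 camera calls.

## Working session

There is one attempt and no reset: what is moved stays moved. The work goes in short steps, Python scripts to look and compute and a tool call to move; the robot and the scene stay as the last step left them, time stands still between calls to the robot, and variables do not carry over. Pictures are saved under pics/ and viewed, about 8 in all and at most 12, crops included, and the job is handed in when it is done.

Besides the shell and the picture viewer there is one more tool, called after "Emit:" in YAML: its name, and indented under it one key for each argument. send_rows: Moves the arm, as the interface text tells. Its arguments: {"type":"object","properties":{"moves":{"type":"array","items":{"type":"array"}}},"required":["moves"]}

```bash
mkdir -p pics; ls; python3 - <<'E'
from workcell import readout, camera, get_calibration, order, bot
import cv2,numpy as np
for n in("scene","top"):
    im=camera(n);cv2.imwrite(f"pics/{n}0.png",cv2.resize(im[:,:,::-1],None,fx=1.5,fy=1.5,interpolation=cv2.INTER_CUBIC))
    c=get_calibration(n);print(n,{k:np.round(v,4).tolist() for k,v in c.items()})
print(readout.get_obs()); print([a for a in dir(bot) if a[0]!='_'])
E
```

```text
pics
scene {'fx': 452.6518, 'fy': 452.6518, 'cx': 264.8216, 'cy': 197.1003, 'k1': -0.1649, 'R': [[0.1708, 0.985, -0.0244], [0.5321, -0.113, -0.8391], [-0.8292, 0.1304, -0.5435]], 't': [-0.1251, -0.2574, 2.0682]}
top {'fx': 449.2759, 'fy': 449.2759, 'cx': 250.1015, 'cy': 192.3521, 'k1': 0.0122, 'R': [[-0.0272, -0.9996, 0.0072], [-0.9941, 0.0263, -0.105], [0.1048, -0.01, -0.9944]], 't': [0.0257, 0.6042, 1.2866]}
{'clock': 0.1, 'joint_pos': array([-1.33996923e+00,  2.41320811e-01,  3.85964842e-03,  1.33520723e+00,
       -9.20154304e-06,  1.57082865e+00]), 'joint_vel': array([ 0.00186919, -0.00142844,  0.00346394,  0.00018931,  0.0004121 ,
       -0.00080298]), 'tau': array([ 7.60464318e-04, -3.73138654e+01,  2.53009844e+01,  1.08417359e-02,
        5.68685834e-05,  7.66115278e-06]), 'eef_pos': array([ 0.11429042, -0.48631846,  0.30311053]), 'tool_rot': array([ 9.93348671e-01,  1.15141396e-01, -1.12376183e-04, -9.29272340e-04]), 'ft_force': array([-0.57108299,  0.72578596,  0.96071605]), 'ft_torque': array([-0.05596899,  0.0165148 ,  0.01433248]), 'grip_width': 0.08546242262943758}
['Unreachable', 'tips_ahead']
```

View pics/scene0.png

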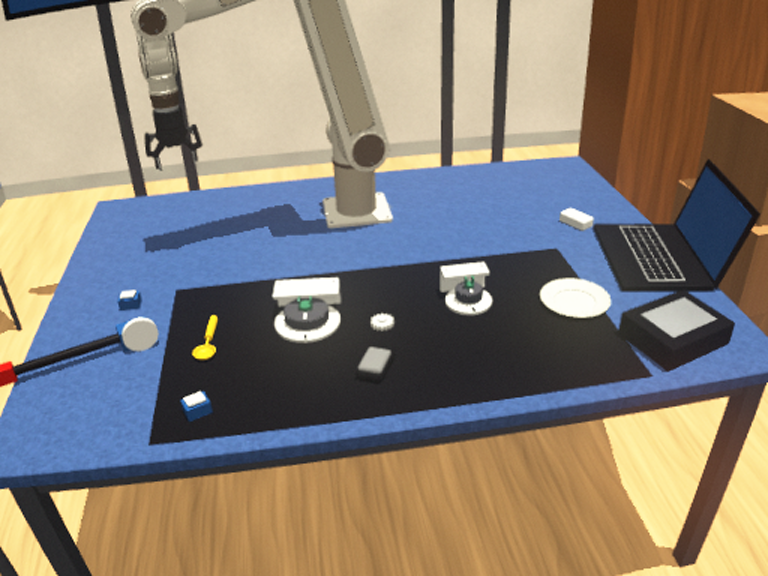

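View pics/top0.png

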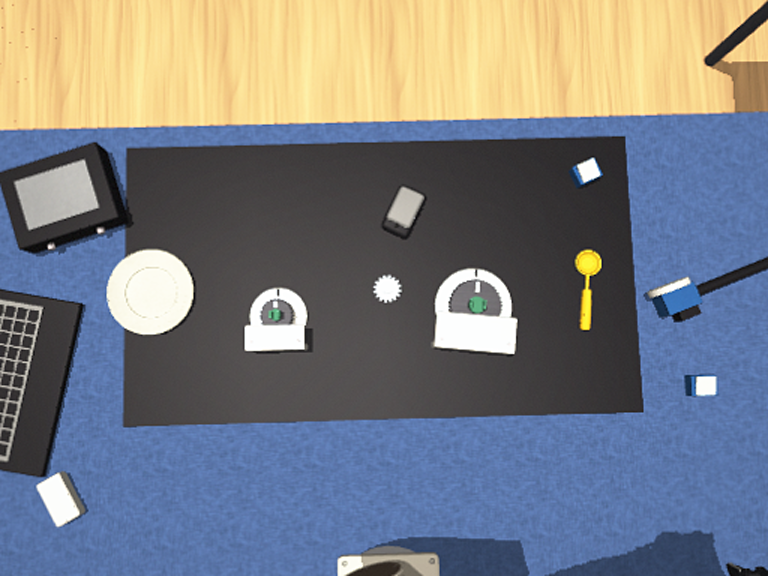

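The scene and top pictures show the wide module at about (477,305) in the 1.5x top view. Its hood is toward the robot (rows 315-352), and the mark and bar are at about (477,272). The narrow module is at (277,318), the gear at (387,288) and the spoon at (587,290). Next I take a closer crop to measure from.

```bash
cat > h.py <<'E'
from workcell import readout, camera, get_calibration, order, bot
import cv2,numpy as np
from scipy.spatial.transform import Rotation as Rn
def cal(n):
    c=get_calibration(n); K=np.array([[c['fx'],0,c['cx']],[0,c['fy'],c['cy']],[0,0,1.]])
    return K,np.array([c['k1'],0,0,0,0.]),np.array(c['R']),np.array(c['t'])
def proj(n,X):
    K,d,R,t=cal(n); return cv2.projectPoints(np.atleast_2d(X).astype(float),cv2.Rodrigues(R)[0],t,K,d)[0][:,0]
def unproj(n,uv,z):
    K,d,R,t=cal(n); r=cv2.undistortPoints(np.atleast_2d(uv).astype(float)[:,None],K,d)[:,0]
    r=np.c_[r,np.ones(len(r))]@R; o=-R.T@t
    return o+r*((z-o[2])/r[:,2])[:,None]
def crop(n,im,c,w,h,s,name):
    u,v=int(c[0]-w/2),int(c[1]-h/2)
    cv2.imwrite(name,cv2.resize(im[v:v+h,u:u+w,::-1],None,fx=s,fy=s,interpolation=cv2.INTER_CUBIC)); print(name,'origin',u,v,'scale',s)
E
python3 - <<'E'
from h import *
im=camera("top"); crop("top",im,(318,207),72,72,8,"pics/t1.png")
# white blob of base plate + hood
print(unproj("top",[318,203],.01))
E
```

```text
pics/t1.png origin 282 171 scale 8
[[ 0.56972344 -0.19195201  0.01      ]]
```

View pics/t1.png

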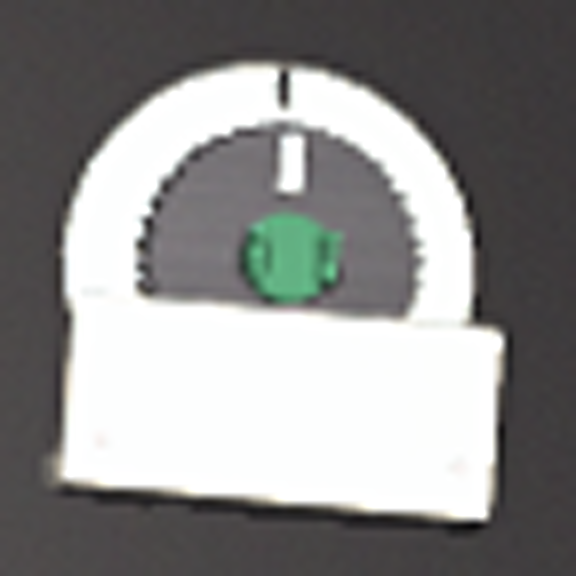

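The crop shows the black mark at (285,88), the white bar at (291,163) and the hood front corners at (78,292) and (503,328). The rear corners are at (62,480) and (490,520), and the plate edges are at x=62 and 472 with the top at y=61. I fit the pose to these.

```bash
python3 - <<'E'
from h import *
from scipy.optimize import least_squares
px=np.array([[285,88],[291,163],[78,292],[503,328],[62,480],[490,520]],float)
px=(px+.5)/8-.5+[282,171]
M=np.array([[-67,0,10],[-35,0,46],[20,-76,68],[20,76,68],[88,-76,68],[88,76,68]])/1e3
def W(p,M): return M@Rn.from_euler('z',p[2]).as_matrix().T+[p[0],p[1],0]
f=lambda p:(proj("top",W(p,M))-px).ravel()
s=least_squares(f,[.57,-.19,3.1],x_scale=[.01,.01,.1],loss='soft_l1');print(s.x,np.round(f(s.x).reshape(-1,2),2))
# plate circle check
a=np.linspace(np.pi/2,1.5*np.pi,181);c=proj("top",W(s.x,np.c_[.076*np.cos(a),.076*np.sin(a),.01+0*a]))
c=(c-[282,171]+.5)*8-.5;print("plate ext L,R,top",c[:,0].min(),c[:,0].max(),c[:,1].min())
for n,p in dict(gear=(386.5,288.5),mouse=(404,211),spoontop=(588,262),spoonbot=(585,330),narrow=(277,313)).items(): print(n,unproj("top",(np.array(p)+.5)/1.5-.5,.01).round(3))
E
```

```text
[ 0.56737804 -0.18379526  3.02423025] [[-0.21  0.06]
 [ 0.14 -0.03]
 [-0.08 -0.26]
 [ 0.08  0.08]
 [-0.01  0.13]
 [ 0.07  0.01]]
plate ext L,R,top 66.3986151138779 474.02913912686154 63.92463577379067
gear [[ 0.607 -0.013  0.01 ]]
mouse [[ 0.763 -0.053  0.01 ]]
spoontop [[ 0.65  -0.417  0.01 ]]
spoonbot [[ 0.514 -0.403  0.01 ]]
narrow [[0.564 0.205 0.01 ]]
```

```bash
cat >> h.py <<'E'
AX=np.array([.5674,-.1838]); YAW=3.024; S0=1  # tool x inward
def rows(pts,inward=True):
    """pts: (module angle deg, r mm, tip z mm) -> rows from the pose now"""
    o=readout.get_obs(); R0=Rn.from_quat(o['tool_rot']); out=[]
    for th,r,z in pts:
        ph=np.radians(th)+YAW; p=np.r_[AX+r/1e3*np.array([np.cos(ph),np.sin(ph)]),z/1e3+bot.tips_ahead]
        Rt=Rn.from_euler('z',ph+(np.pi if inward else 0))*Rn.from_euler('x',np.pi)
        d=R0.inv().apply(p-o['eef_pos'])*1e3; v=(R0.inv()*Rt).as_rotvec()
        out.append([(np.round(d*2)/2).tolist(),np.round(v,2).tolist(),0])
    print(str(out).replace(' ','').replace('.0,',',').replace('.0]',']'))
def where():
    o=readout.get_obs(); d=o['eef_pos'][:2]-AX; ph=np.arctan2(d[1],d[0])
    u=np.r_[d/np.linalg.norm(d),0]; t=np.r_[-u[1],u[0],0]; f=o['ft_force']; x=Rn.from_quat(o['tool_rot']).apply([1,0,0])
    print('clk %.2f th %.1f r %.1f tipz %.1f Frad %.1f Ftan %.1f Fz %.1f yaw-ph %.1f grip %.1f'%(o['clock'],np.degrees(ph-YAW)%360,np.linalg.norm(d)*1e3,(o['eef_pos'][2]-bot.tips_ahead)*1e3,f@u,f@t,f[2],np.degrees(np.arctan2(x[1],x[0])-ph)%360,o['grip_width']*1e3),'q',o['joint_pos'].round(2))
E
python3 - <<'E'
from h import *
where(); rows([(120,90,200),(120,90,50)])
E
```

```text
clk 0.15 th 40.5 r 544.9 tipz 230.6 Frad -0.4 Ftan 0.3 Fz -0.4 yaw-ph 159.5 grip 85.1 q [-1.34  0.24  0.    1.34  0.    1.57]
[[[526,-102.5,31],[-0,-0,-1.75],0],[[526,-102,181],[-0,-0,-1.75],0]]
```

Emit:
send_rows:
  moves:
    - [[10,0,0],[0,0,-0.1],0]
    - [[20,0,0],[0,0,-0.2],0]

```text
clock: 0.32
eef_pos: [0.1335, -0.4816, 0.3027]
tool_rot: [0.977, 0.215, -0.0, -0.001]
ft_force: [0.5, -0.5, 0.6]
grip_width: 0.064
```

```bash
python3 - <<'E'
from h import *
where(); print(bot.tips_ahead); rows([(120,90,200),(120,90,50)]); rows([(120,90,200)],False)
E
```

```text
clk 0.32 th 41.2 r 526.2 tipz 230.1 Frad -0.2 Ftan 0.7 Fz 0.6 yaw-ph 170.4 grip 64.0 q [-1.3   0.24  0.    1.34 -0.    1.41]
0.0726
[[[516.5,2.5,30.5],[-0,-0,-1.54],0],[[516.5,3,180.5],[-0,-0,-1.54],0]]
[[[516.5,2.5,30.5],[-0,0,1.6],0]]
```

Emit:
send_rows:
  moves:
    - [[36,0,2],[0,0,-0.11],0]
    - [[72,0,4],[0,0,-0.22],0]
    - [[108,0,6],[0,0,-0.33],0]
    - [[144,0,8],[0,0,-0.44],0]
    - [[180,1,10],[0,0,-0.55],0]
    - [[216,1,12],[0,0,-0.66],0]
    - [[252,1,14],[0,0,-0.77],0]
    - [[288,1,16],[0,0,-0.88],0]
    - [[324,1,18],[0,0,-0.99],0]
    - [[360,2,20],[0,0,-1.1],0]
    - [[396,2,22],[0,0,-1.21],0]
    - [[432,2,24],[0,0,-1.32],0]

```text
clock: 1.32
eef_pos: [0.5276, -0.3004, 0.2783]
tool_rot: [0.637, 0.771, 0.001, -0.002]
ft_force: [0.1, -1.0, 0.0]
grip_width: -0.0002
```

```bash
python3 - <<'E'
from h import *
where(); rows([(120,90,190),(120,90,160),(120,90,130),(120,90,100),(120,90,70),(120,90,45),(120,90,30),(120,90,24),(120,90,24)])
E
```

```text
clk 1.32 th 77.9 r 123.2 tipz 205.7 Frad 1.0 Ftan 0.4 Fz 0.0 yaw-ph 209.7 grip -0.2 q [-0.52  0.47  0.27  1.37  0.    0.86]
[[[19,80.5,15.5],[-0,-0,-0.22],0],[[19,80.5,45.5],[-0,-0,-0.22],0],[[19,80.5,75.5],[-0,-0,-0.22],0],[[19,80.5,105.5],[-0,-0,-0.22],0],[[18.5,80.5,135.5],[-0,-0,-0.22],0],[[18.5,80.5,160.5],[-0,-0,-0.22],0],[[18.5,80.5,175.5],[-0,-0,-0.22],0],[[18.5,80.5,181.5],[-0,-0,-0.22],0],[[18.5,80.5,181.5],[-0,-0,-0.22],0]]
```

Emit:
send_rows:
  moves:
    - [[10,40,10],[0,0,-0.11],0]
    - [[19,80,16],[0,0,-0.22],0]
    - [[19,80,46],[0,0,-0.22],0]
    - [[19,80,76],[0,0,-0.22],0]
    - [[19,80,106],[0,0,-0.22],0]
    - [[19,80,136],[0,0,-0.22],0]
    - [[19,80,160],[0,0,-0.22],0]
    - [[19,80,176],[0,0,-0.22],0]
    - [[19,80,181],[0,0,-0.22],0]
    - [[19,80,181],[0,0,-0.22],0]

```text
clock: 2.15
eef_pos: [0.601, -0.2655, 0.0949]
tool_rot: [0.549, 0.836, 0.0, -0.004]
ft_force: [-0.1, 0.2, -0.2]
grip_width: 0.0
```

```bash
python3 - <<'E'
from h import *
where(); im=camera("scene"); crop("scene",im,proj("scene",[.58,-.2,.05])[0],110,90,7,"pics/s1.png")
rows([(120,r,24) for r in (86,82,78,75,73,71,70,69,68,67,66,65)])
E
```

```text
clk 2.15 th 119.1 r 88.4 tipz 22.3 Frad -0.2 Ftan -0.0 Fz -0.2 yaw-ph 181.1 grip 0.0 q [-0.42  0.7   0.17  1.05  0.    0.74]
pics/s1.png origin 143 161 scale 7
[[[3.5,0.5,0],[-0,-0,0],0],[[7.5,0.5,0],[-0,-0,0],0],[[11.5,0.5,0.5],[-0,-0,0],0],[[14.5,0.5,0.5],[-0,-0,0],0],[[16.5,0.5,0.5],[-0,-0,0],0],[[18.5,0.5,0.5],[-0,-0,0],0],[[19.5,0.5,0.5],[-0,-0,0],0],[[20.5,0.5,0.5],[-0,-0,0],0],[[21.5,0.5,0.5],[-0,-0,0],0],[[22.5,0.5,0.5],[-0,-0,0],0],[[23.5,0.5,0.5],[-0,-0,0],0],[[24.5,0.5,0.5],[-0,-0,0],0]]
```

View pics/s1.png

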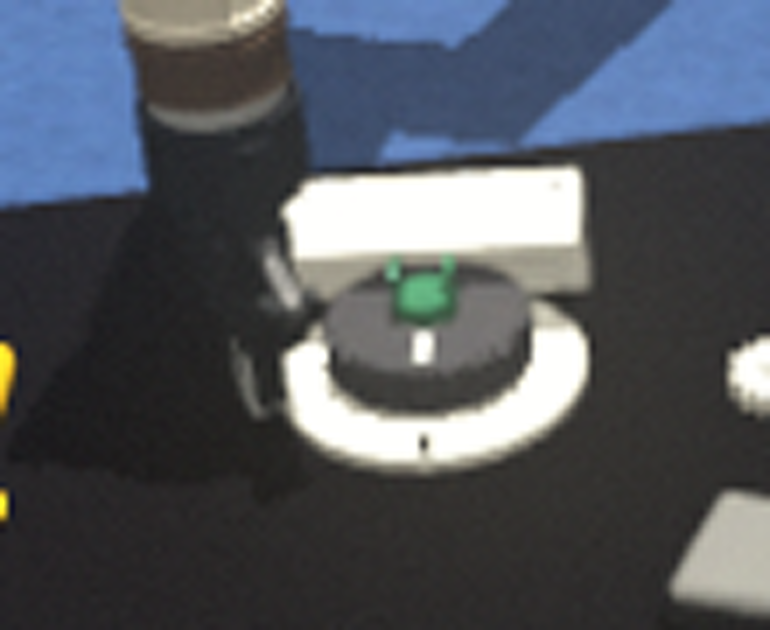

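The finger stands beside the rim at the left, clear of the plate edge, the hood and the spoon. The bar at (423,347) is in line with the mark at (424,443). Next I creep in until it touches.

Emit:
send_rows:
  moves:
    - [[6,0,0],[0,0,0],0]
    - [[12,0,0],[0,0,0],0]
    - [[17,0,0],[0,0,0],0]
    - [[20,0,0],[0,0,0],0]
    - [[22,0,0],[0,0,0],0]
    - [[23,0,0],[0,0,0],0]
    - [[24,0,0],[0,0,0],0]
    - [[25,0,0],[0,0,0],0]

```text
clock: 2.87
eef_pos: [0.5922, -0.2431, 0.097]
tool_rot: [0.549, 0.836, 0.001, -0.002]
ft_force: [0.1, 0.6, -0.3]
grip_width: -0.0
```

```bash
python3 -c "
from h import *
where()"
```

```text
clk 2.87 th 119.4 r 64.3 tipz 24.4 Frad -0.6 Ftan 0.3 Fz -0.3 yaw-ph 180.7 grip -0.0 q [-0.39  0.67  0.11  1.02  0.    0.77]
```

Emit:
send_rows:
  moves:
    - [[1,0,0],[0,0,0],0]
    - [[2,0,0],[0,0,0],0]
    - [[2.5,0,0],[0,0,0],0]

```text
clock: 3.12
eef_pos: [0.5914, -0.2412, 0.0972]
tool_rot: [0.549, 0.836, 0.0, -0.001]
ft_force: [1.0, -2.4, 0.1]
grip_width: -0.0001
```

```bash
python3 -c "
from h import *
where(); rows([(120+4*i,61,24) for i in range(1,13)])"
```

```text
clk 3.12 th 119.4 r 62.2 tipz 24.6 Frad 2.6 Ftan -0.0 Fz 0.1 yaw-ph 180.7 grip -0.1 q [-0.39  0.66  0.1   1.02  0.    0.77]
[[[1.5,5,0.5],[-0,-0,-0.07],0],[[2,9,0.5],[-0,-0,-0.14],0],[[2.5,13.5,0.5],[-0,-0,-0.21],0],[[3.5,17.5,0.5],[-0,-0,-0.28],0],[[5,21.5,0.5],[-0,-0,-0.35],0],[[6.5,25.5,0.5],[-0,-0,-0.42],0],[[8.5,29.5,0.5],[-0,-0,-0.49],0],[[10.5,33,0.5],[-0,-0,-0.56],0],[[13,36.5,0.5],[0,-0,-0.63],0],[[15.5,40,0.5],[0,-0,-0.7],0],[[18,43,0.5],[0,-0,-0.77],0],[[21.5,46,0.5],[0,-0,-0.83],0]]
```

Emit:
send_rows:
  moves:
    - [[1.5,5,0.5],[0,0,-0.07],0]
    - [[2,9,0.5],[0,0,-0.14],0]
    - [[2.5,13.5,0.5],[0,0,-0.21],0]
    - [[3.5,17.5,0.5],[0,0,-0.28],0]
    - [[5,21.5,0.5],[0,0,-0.35],0]
    - [[6.5,25.5,0.5],[0,0,-0.42],0]
    - [[8.5,29.5,0.5],[0,0,-0.49],0]
    - [[10.5,33,0.5],[0,0,-0.56],0]
    - [[13,36.5,0.5],[0,0,-0.63],0]
    - [[15.5,40,0.5],[0,0,-0.7],0]
    - [[18,43,0.5],[0,0,-0.77],0]
    - [[21.5,46,0.5],[0,0,-0.83],0]

```text
clock: 4.12
eef_pos: [0.6257, -0.2039, 0.0969]
tool_rot: [0.164, 0.986, 0.0, -0.0]
ft_force: [0.6, -1.9, -0.1]
grip_width: 0.0
```

```bash
python3 - <<'E'
from h import *
where(); im=camera("top"); crop("top",im,(318,207),72,72,8,"pics/t2.png")
rows([(168+6*i,61,24) for i in range(1,13)])
E
```

```text
clk 4.12 th 167.8 r 61.7 tipz 24.3 Frad 1.2 Ftan -1.7 Fz -0.1 yaw-ph 180.1 grip 0.0 q [-0.32  0.7   0.17  1.04  0.    0.01]
pics/t2.png origin 282 171 scale 8
[[[1,5.5,0.5],[0,-0,-0.1],0],[[2,12,0.5],[0,-0,-0.21],0],[[3.5,18,0.5],[0,-0,-0.31],0],[[6,24,0.5],[0,-0,-0.42],0],[[9,29.5,0.5],[0,-0,-0.52],0],[[12.5,35,0.5],[0,-0,-0.63],0],[[16.5,40,0.5],[0,-0,-0.73],0],[[21,44.5,0.5],[0,-0,-0.84],0],[[26,48.5,0.5],[0,-0,-0.94],0],[[31,52,0.5],[0,-0,-1.05],0],[[37,55,0.5],[0,0,-1.15],0],[[43,57.5,0.5],[0,0,-1.26],0]]
```

View pics/t2.png

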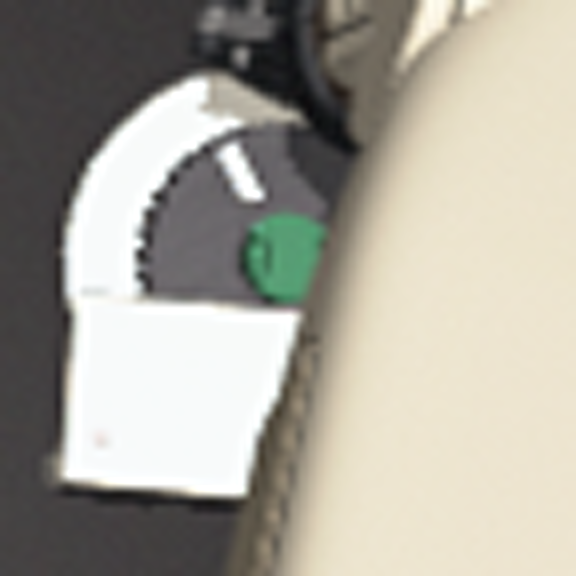

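The ring turns with the finger. The bar has moved anticlockwise from (291,163) to (240,172), and the view from above still shows it. I add automatic bar detection.

```bash
cat >> h.py <<'E'
def bar(im,turn=0.0):
    """bar angle(s) from polar sampling of the ring top: (deg from mark, strength)"""
    a=np.radians(np.arange(-180,180,1.)); rr=np.linspace(.028,.042,8); A,Q=np.meshgrid(a,rr)
    ph=A+np.pi+YAW; X=np.stack([AX[0]+Q*np.cos(ph),AX[1]+Q*np.sin(ph),0*A+.046+.002*turn],-1).reshape(-1,3)
    m=proj("top",X).reshape(A.shape+(2,)).astype(np.float32)
    I=cv2.remap(cv2.cvtColor(im,cv2.COLOR_RGB2GRAY),m[...,0],m[...,1],cv2.INTER_LINEAR).mean(0)
    w=I>165; n,lab=cv2.connectedComponents(np.r_[w].astype(np.uint8)[None])
    for k in range(1,n):
        i=np.where(lab[0]==k)[0]; ww=I[i]-150
        if 3<=len(i)<40: print('white at %.1f deg, width %d, peak %d'%((np.degrees(a[i])*ww).sum()/ww.sum(),len(i),I[i].max()))
E
python3 - <<'E'
from h import *
im=cv2.imread("pics/t1.png")[:,:,::-1]
for f in("t1","t2"):
    s=cv2.resize(cv2.imread(f"pics/{f}.png")[:,:,::-1],(72,72),interpolation=cv2.INTER_AREA); b=np.zeros((384,512,3),np.uint8); b[171:243,282:354]=s; print(f); bar(b)
E
```

```text
t1
white at 0.3 deg, width 15, peak 251
t2
white at -177.7 deg, width 7, peak 245
white at 32.3 deg, width 14, peak 247
```

The ring turned 32° for about 48° of finger travel, so there is some slip. I press a little deeper, at r about 59.5.

```bash
python3 - <<'E'
from h import *
rows([(168+6*i,59.5,24) for i in range(0,12)])
E
```

```text
[[[2,-1,0.5],[0,-0,0],0],[[2.5,5.5,0.5],[0,-0,-0.1],0],[[3.5,11.5,0.5],[0,-0,-0.21],0],[[5,17.5,0.5],[0,-0,-0.31],0],[[7.5,23.5,0.5],[0,-0,-0.42],0],[[10,29,0.5],[0,-0,-0.52],0],[[13.5,34,0.5],[0,-0,-0.63],0],[[17.5,39,0.5],[0,-0,-0.73],0],[[22,43.5,0.5],[0,-0,-0.84],0],[[26.5,47.5,0.5],[0,-0,-0.94],0],[[32,51,0.5],[0,-0,-1.05],0],[[37.5,53.5,0.5],[0,0,-1.15],0]]
```

Emit:
send_rows:
  moves:
    - [[2,0,0.5],[0,0,0],0]
    - [[2.5,5.5,0.5],[0,0,-0.1],0]
    - [[3.5,11.5,0.5],[0,0,-0.21],0]
    - [[5,17.5,0.5],[0,0,-0.31],0]
    - [[7.5,23.5,0.5],[0,0,-0.42],0]
    - [[10,29,0.5],[0,0,-0.52],0]
    - [[13.5,34,0.5],[0,0,-0.63],0]
    - [[17.5,39,0.5],[0,0,-0.73],0]
    - [[22,43.5,0.5],[0,0,-0.84],0]
    - [[26.5,47.5,0.5],[0,0,-0.94],0]
    - [[32,51,0.5],[0,0,-1.05],0]
    - [[37.5,53.5,0.5],[0,0,-1.15],0]

```text
clock: 5.17
eef_pos: [0.6097, -0.1388, 0.0974]
tool_rot: [-0.402, 0.915, 0.001, 0.003]
ft_force: [4.9, 4.3, 0.7]
grip_width: -0.0001
```

```bash
python3 - <<'E'
from h import *
where(); im=camera("top"); bar(im,.25)
rows([(236,70,24),(232,80,24)]+[(232-15*i,82,24) for i in range(1,8)]+[(120,75,24),(118,67,24),(118,64,24)])
E
```

```text
clk 5.17 th 233.5 r 61.7 tipz 24.8 Frad 6.5 Ftan -0.7 Fz 0.7 yaw-ph 180.7 grip -0.1 q [-0.23  0.63  0.05  0.99  0.01 -1.05]
[[[-8,1.5,0.5],[0,0.01,-0.03],0],[[-18,-3.5,1],[0,0.01,0.04],0],[[-16.5,-25,1],[0,0.01,0.3],0],[[-7.5,-44.5,0.5],[0,0.01,0.57],0],[[6,-60.5,0.5],[0,0.01,0.83],0],[[24,-73,0.5],[0,0.01,1.09],0],[[44,-80.5,0.5],[0.01,0,1.35],0],[[65,-82.5,0],[0.01,0,1.61],0],[[86.5,-78.5,0],[0.01,0,1.87],0],[[92.5,-68.5,0],[0.01,0,2],0],[[91.5,-60.5,0],[0.01,0,2.03],0],[[90,-57.5,0],[0.01,0,2.03],0]]
```

```bash
python3 - <<'E'
import re
s=open('h.py').read()
s=s.replace("def rows(pts,inward=True):","def pose(th,r,z,inward=True):\n    ph=np.radians(th)+YAW; return np.r_[AX+r/1e3*np.array([np.cos(ph),np.sin(ph)]),z/1e3+bot.tips_ahead],Rn.from_euler('z',ph+(np.pi if inward else 0))*Rn.from_euler('x',np.pi)\ndef rows(pts,inward=True,start=None):")
s=s.replace("R0=Rn.from_quat(o['tool_rot']); out=[]","R0=Rn.from_quat(o['tool_rot']); p0=o['eef_pos']; out=[]\n    if start: p0,R0=pose(*start)")
s=s.replace("p-o['eef_pos'])*1e3; v","p-p0)*1e3; v")
open('h.py','w').write(s)
E
cat >> h.py <<'E'
def back(th0,z=24):
    A=[(th0-1,68,z),(th0-4,76,z)]+[(th0-4-7*i,78,z) for i in range(1,11)]; rows(A)
    t=A[-1][0]; n=int(np.ceil((t-115)/7)); B=[(t-7*i,78,z) for i in range(1,n)]+[(115,78,z),(115,72,z),(115,66,z),(115,64.5,z)]; rows(B,start=A[-1])
E
python3 - <<'E'
from h import *
back(233)
E
```

```text
[[[-6,-3,0.5],[0,0.01,0.04],0],[[-14,-7.5,1],[0,0.01,0.09],0],[[-14.5,-17,1],[0,0.01,0.22],0],[[-12,-26.5,0.5],[0,0.01,0.34],0],[[-8,-35,0.5],[0,0.01,0.46],0],[[-3.5,-43.5,0.5],[0,0.01,0.58],0],[[2.5,-51,0.5],[0,0.01,0.71],0],[[9,-58,0.5],[0,0.01,0.83],0],[[16.5,-64,0.5],[0,0.01,0.95],0],[[24.5,-69,0.5],[0,0.01,1.07],0],[[33,-73,0.5],[0,0.01,1.19],0],[[42,-76,0.5],[0.01,0,1.32],0]]
[[[0.5,-9.5,-0],[0,-0,0.12],0],[[2.5,-19,-0],[0,-0,0.24],0],[[5,-28,-0],[0,-0,0.37],0],[[9,-36.5,-0],[0,-0,0.49],0],[[14,-44.5,-0],[0,-0,0.61],0],[[20,-52,-0],[0,-0,0.73],0],[[22,-54,-0],[0,-0,0.77],0],[[26,-50,-0],[0,-0,0.77],0],[[30.5,-46,-0],[0,-0,0.77],0],[[31.5,-45,-0],[0,-0,0.77],0]]
```

Emit:
send_rows:
  moves:
    - [[-6,-3,0.5],[0,0,0.04],0]
    - [[-14,-7.5,1],[0,0,0.09],0]
    - [[-14.5,-17,1],[0,0,0.22],0]
    - [[-12,-26.5,0.5],[0,0,0.34],0]
    - [[-8,-35,0.5],[0,0,0.46],0]
    - [[-3.5,-43.5,0.5],[0,0,0.58],0]
    - [[2.5,-51,0.5],[0,0,0.71],0]
    - [[9,-58,0.5],[0,0,0.83],0]
    - [[16.5,-64,0.5],[0,0,0.95],0]
    - [[24.5,-69,0.5],[0,0,1.07],0]
    - [[33,-73,0.5],[0,0,1.19],0]
    - [[42,-76,0.5],[0,0,1.32],0]

```text
clock: 6.22
eef_pos: [0.636, -0.2205, 0.0961]
tool_rot: [0.243, 0.97, 0.003, 0.0]
ft_force: [0.4, 0.0, -0.7]
grip_width: -0.0002
```

Emit:
send_rows:
  moves:
    - [[0.5,-9.5,0],[0,0,0.12],0]
    - [[2.5,-19,0],[0,0,0.24],0]
    - [[5,-28,0],[0,0,0.37],0]
    - [[9,-36.5,0],[0,0,0.49],0]
    - [[14,-44.5,0],[0,0,0.61],0]
    - [[20,-52,0],[0,0,0.73],0]
    - [[22,-54,0],[0,0,0.77],0]
    - [[26,-50,0],[0,0,0.77],0]
    - [[30.5,-46,0],[0,0,0.77],0]
    - [[31.5,-45,0],[0,0,0.77],0]

```text
clock: 7.05
eef_pos: [0.5866, -0.2441, 0.0956]
tool_rot: [0.589, 0.808, 0.003, -0.001]
ft_force: [0.2, -0.2, -0.8]
grip_width: -0.0002
```

```bash
cat >> h.py <<'E'
def stroke(th,r=59.5,z=24,n=22,dth=6):
    P=[(th,(r+62)/2,z)]+[(th+dth*i,r,z) for i in range(0,n)]; rows(P[:12]); rows(P[12:],start=(P[11][0]-2,61.7,z+.5))
E
python3 - <<'E'
from h import *
where(); im=camera("top"); bar(im,.25); cv2.imwrite("pics/t3raw.png",im[:,:,::-1])
stroke(115)
E
```

```text
clk 7.05 th 114.4 r 63.2 tipz 23.0 Frad 0.2 Ftan 0.1 Fz -0.8 yaw-ph 180.2 grip -0.2 q [-0.4   0.66  0.09  1.01  0.01  0.86]
white at 98.0 deg, width 11, peak 254
[[[2.5,0.5,-1],[0,-0.01,-0.01],0],[[4,0.5,-1],[0,-0.01,-0.01],0],[[4,6.5,-1],[0,-0.01,-0.11],0],[[5,13,-1],[0,-0.01,-0.22],0],[[7,19,-1],[0,-0.01,-0.32],0],[[9,24.5,-1],[0.01,-0.01,-0.43],0],[[12,30,-0.5],[0.01,-0,-0.53],0],[[15.5,35.5,-0.5],[0.01,-0,-0.63],0],[[19.5,40,-0.5],[0.01,-0,-0.74],0],[[24,44.5,-0.5],[0.01,-0,-0.84],0],[[28.5,48.5,-0.5],[0.01,-0,-0.95],0],[[34,52,-0.5],[0.01,-0,-1.05],0]]
[[[3,8.5,0.5],[0,0,-0.14],0],[[4,14.5,0.5],[-0,0,-0.24],0],[[6,20.5,0.5],[-0,0,-0.35],0],[[8,26,0.5],[0,0,-0.45],0],[[11,31.5,0.5],[0,0,-0.56],0],[[15,36.5,0.5],[0,0,-0.66],0],[[19,41.5,0.5],[0,0,-0.77],0],[[23.5,45.5,0.5],[-0,0,-0.87],0],[[28.5,49.5,0.5],[0,0,-0.98],0],[[34,52.5,0.5],[0,0,-1.08],0],[[39.5,55,0.5],[0,0,-1.19],0]]
```

The bar is at 98°, and 65° of finger travel turned the ring 65°, so it no longer slips. I make the full strokes now.

Emit:
send_rows:
  moves:
    - [[2.5,0.5,-1],[0,0,-0.01],0]
    - [[4,0.5,-1],[0,0,-0.01],0]
    - [[4,6.5,-1],[0,0,-0.11],0]
    - [[5,13,-1],[0,0,-0.22],0]
    - [[7,19,-1],[0,0,-0.32],0]
    - [[9,24.5,-1],[0,0,-0.43],0]
    - [[12,30,-0.5],[0,0,-0.53],0]
    - [[15.5,35.5,-0.5],[0,0,-0.63],0]
    - [[19.5,40,-0.5],[0,0,-0.74],0]
    - [[24,44.5,-0.5],[0,0,-0.84],0]
    - [[28.5,48.5,-0.5],[0,0,-0.95],0]
    - [[34,52,-0.5],[0,0,-1.05],0]

```text
clock: 8.1
eef_pos: [0.6275, -0.196, 0.0971]
tool_rot: [0.101, 0.995, 0.003, 0.002]
ft_force: [1.6, -0.8, -0.9]
grip_width: 0.0001
```

Emit:
send_rows:
  moves:
    - [[3,8.5,0.5],[0,0,-0.14],0]
    - [[4,14.5,0.5],[0,0,-0.24],0]
    - [[6,20.5,0.5],[0,0,-0.35],0]
    - [[8,26,0.5],[0,0,-0.45],0]
    - [[11,31.5,0.5],[0,0,-0.56],0]
    - [[15,36.5,0.5],[0,0,-0.66],0]
    - [[19,41.5,0.5],[0,0,-0.77],0]
    - [[23.5,45.5,0.5],[0,0,-0.87],0]
    - [[28.5,49.5,0.5],[0,0,-0.98],0]
    - [[34,52.5,0.5],[0,0,-1.08],0]
    - [[39.5,55,0.5],[0,0,-1.19],0]

```text
clock: 9.02
eef_pos: [0.6019, -0.1326, 0.0976]
tool_rot: [-0.477, 0.879, 0.001, 0.006]
ft_force: [2.6, 1.7, 0.3]
grip_width: 0.0003
```

```bash
python3 - <<'E'
from h import *
where(); back(239)
E
```

```text
clk 9.02 th 242.7 r 61.8 tipz 25.0 Frad 2.9 Ftan -1.2 Fz 0.3 yaw-ph 181.0 grip 0.3 q [-0.22  0.62  0.02  0.97  0.01 -1.22]
[[[-6,-5.5,1],[-0,0.01,0.1],0],[[-13.5,-10.5,1],[-0,0.01,0.15],0],[[-13.5,-20,1.5],[-0,0.01,0.27],0],[[-10,-29,1.5],[-0,0.01,0.4],0],[[-6,-37.5,1.5],[-0,0.01,0.52],0],[[-0.5,-45.5,1],[-0,0.01,0.64],0],[[5.5,-53,1],[-0,0.01,0.76],0],[[12.5,-59.5,1],[0,0.01,0.89],0],[[20,-65,1],[0,0.01,1.01],0],[[28.5,-69.5,1],[0,0.01,1.13],0],[[37.5,-73,1],[0,0.01,1.25],0],[[46.5,-75.5,1],[0,0.01,1.37],0]]
[[[0.5,-9.5,-0],[0,-0,0.12],0],[[2.5,-19,-0],[0,-0,0.24],0],[[5,-28,-0],[-0,-0,0.37],0],[[9,-36.5,-0],[0,-0,0.49],0],[[14,-44.5,-0],[0,-0,0.61],0],[[20,-52,-0],[0,-0,0.73],0],[[27,-59,-0],[0,-0,0.86],0],[[28,-60,-0],[0,-0,0.87],0],[[31.5,-55,-0],[0,-0,0.87],0],[[35.5,-50.5,-0],[0,-0,0.87],0],[[36.5,-49.5,-0],[0,-0,0.87],0]]
```

Emit:
send_rows:
  moves:
    - [[-6,0,1],[0,0,0.03],0]
    - [[-13.5,-7,1],[0,0,0.15],0]
    - [[-13.5,-18,1.5],[0,0,0.27],0]
    - [[-10,-29,1.5],[0,0,0.4],0]
    - [[-6,-37.5,1.5],[0,0,0.52],0]
    - [[-0.5,-45.5,1],[0,0,0.64],0]
    - [[5.5,-53,1],[0,0,0.76],0]
    - [[12.5,-59.5,1],[0,0,0.89],0]
    - [[20,-65,1],[0,0,1.01],0]
    - [[28.5,-69.5,1],[0,0,1.13],0]
    - [[37.5,-73,1],[0,0,1.25],0]
    - [[46.5,-75.5,1],[0,0,1.37],0]

```text
clock: 10.02
eef_pos: [0.6403, -0.2127, 0.0964]
tool_rot: [0.189, 0.982, 0.004, 0.004]
ft_force: [0.3, 0.0, -0.4]
grip_width: -0.0001
```

Emit:
send_rows:
  moves:
    - [[0.5,-9.5,0],[0,0,0.12],0]
    - [[2.5,-19,0],[0,0,0.24],0]
    - [[5,-28,0],[0,0,0.37],0]
    - [[9,-36.5,0],[0,0,0.49],0]
    - [[14,-44.5,0],[0,0,0.61],0]
    - [[20,-52,0],[0,0,0.73],0]
    - [[27,-59,0],[0,0,0.86],0]
    - [[28,-60,0],[0,0,0.87],0]
    - [[31.5,-55,0],[0,0,0.87],0]
    - [[35.5,-50.5,0],[0,0,0.87],0]
    - [[36.5,-49.5,0],[0,0,0.87],0]

```text
clock: 10.93
eef_pos: [0.5883, -0.2434, 0.0956]
tool_rot: [0.583, 0.812, 0.006, 0.002]
ft_force: [0.8, 0.4, 0.2]
grip_width: -0.0001
```

```bash
python3 - <<'E'
from h import *
where(); im=camera("top"); bar(im,.65); 
stroke(115,z=25)
E
```

```text
clk 10.93 th 116.1 r 63.1 tipz 23.0 Frad -0.1 Ftan 0.9 Fz 0.2 yaw-ph 179.3 grip -0.1 q [-0.4   0.65  0.09  1.    0.01  0.85]
[[[2.5,-1,-2],[0.01,-0,0.01],0],[[3.5,-1,-2],[0.01,-0,0.01],0],[[4,5,-2],[0.01,-0,-0.1],0],[[5,11.5,-2],[0.01,-0,-0.2],0],[[6.5,17.5,-1.5],[0.01,-0,-0.31],0],[[8.5,23,-1.5],[0.01,-0,-0.41],0],[[11.5,28.5,-1.5],[0.01,-0,-0.52],0],[[15,34,-1.5],[0.01,-0,-0.62],0],[[19,39,-1.5],[0.01,0,-0.73],0],[[23,43,-1.5],[0.01,0,-0.83],0],[[28,47,-1.5],[0.01,0,-0.94],0],[[33,50.5,-1],[0.01,0,-1.04],0]]
[[[3,8.5,0.5],[0,0,-0.14],0],[[4,14.5,0.5],[-0,0,-0.24],0],[[6,20.5,0.5],[-0,0,-0.35],0],[[8,26,0.5],[0,0,-0.45],0],[[11,31.5,0.5],[0,0,-0.56],0],[[15,36.5,0.5],[0,0,-0.66],0],[[19,41.5,0.5],[0,0,-0.77],0],[[23.5,45.5,0.5],[-0,0,-0.87],0],[[28.5,49.5,0.5],[0,0,-0.98],0],[[34,52.5,0.5],[0,0,-1.08],0],[[39.5,55,0.5],[0,0,-1.19],0]]
```

Emit:
send_rows:
  moves:
    - [[2.5,0,-2],[0.01,0,0],0]
    - [[3.5,0,-2],[0.01,0,0],0]
    - [[4,5,-2],[0.01,0,-0.1],0]
    - [[5,11.5,-2],[0.01,0,-0.2],0]
    - [[6.5,17.5,-1.5],[0.01,0,-0.31],0]
    - [[8.5,23,-1.5],[0.01,0,-0.41],0]
    - [[11.5,28.5,-1.5],[0.01,0,-0.52],0]
    - [[15,34,-1.5],[0.01,0,-0.62],0]
    - [[19,39,-1.5],[0.01,0,-0.73],0]
    - [[23,43,-1.5],[0.01,0,-0.83],0]
    - [[28,47,-1.5],[0.01,0,-0.94],0]
    - [[33,50.5,-1],[0.01,0,-1.04],0]

```text
clock: 11.98
eef_pos: [0.6274, -0.1963, 0.0979]
tool_rot: [0.1, 0.995, -0.001, 0.003]
ft_force: [2.4, -1.5, -0.3]
grip_width: 0.0002
```

Emit:
send_rows:
  moves:
    - [[3,8.5,0.5],[0,0,-0.14],0]
    - [[4,14.5,0.5],[0,0,-0.24],0]
    - [[6,20.5,0.5],[0,0,-0.35],0]
    - [[8,26,0.5],[0,0,-0.45],0]
    - [[11,31.5,0.5],[0,0,-0.56],0]
    - [[15,36.5,0.5],[0,0,-0.66],0]
    - [[19,41.5,0.5],[0,0,-0.77],0]
    - [[23.5,45.5,0.5],[0,0,-0.87],0]
    - [[28.5,49.5,0.5],[0,0,-0.98],0]
    - [[34,52.5,0.5],[0,0,-1.08],0]
    - [[39.5,55,0.5],[0,0,-1.19],0]

```text
clock: 12.9
eef_pos: [0.6023, -0.1327, 0.0984]
tool_rot: [-0.479, 0.878, -0.003, 0.006]
ft_force: [4.3, 3.8, 0.3]
grip_width: -0.0001
```

```bash
python3 - <<'E'
from h import *
where(); im=camera("top"); bar(im,1.); back(241,25)
E
```

```text
clk 12.90 th 242.4 r 61.9 tipz 25.8 Frad 5.5 Ftan -1.4 Fz 0.3 yaw-ph 181.5 grip -0.1 q [-0.22  0.61  0.02  0.96  0.   -1.22]
[[[-6,-4.5,0.5],[-0.01,0.01,0.07],0],[[-13.5,-9,1],[-0.01,0.01,0.13],0],[[-13.5,-18.5,1],[-0.01,0.01,0.25],0],[[-11,-27.5,1],[-0.01,0.01,0.37],0],[[-7,-36.5,1],[-0.01,0.01,0.49],0],[[-2,-44.5,1],[-0.01,0.01,0.61],0],[[4,-52,1],[-0.01,0.01,0.74],0],[[11,-58.5,1],[-0,0.01,0.86],0],[[18.5,-64.5,1],[-0,0.01,0.98],0],[[27,-69,1],[-0,0.01,1.1],0],[[35.5,-73,1],[-0,0.01,1.23],0],[[44.5,-75.5,1],[-0,0.01,1.35],0]]
[[[0.5,-9.5,-0],[-0,-0,0.12],0],[[2.5,-19,-0],[0,-0,0.24],0],[[5,-28,-0],[0,-0,0.37],0],[[9,-36.5,-0],[0,-0,0.49],0],[[14,-44.5,-0],[0,-0,0.61],0],[[20,-52,-0],[0,-0,0.73],0],[[27,-59,-0],[-0,-0,0.86],0],[[30,-61.5,-0],[0,-0,0.91],0],[[33.5,-56.5,-0],[0,-0,0.91],0],[[37.5,-52,-0],[0,-0,0.91],0],[[38.5,-51,-0],[0,-0,0.91],0]]
```

Emit:
send_rows:
  moves:
    - [[-6,0,0.5],[-0.01,0.01,0.03],0]
    - [[-13.5,-7,1],[-0.01,0.01,0.13],0]
    - [[-13.5,-18,1],[-0.01,0.01,0.25],0]
    - [[-11,-27.5,1],[-0.01,0.01,0.37],0]
    - [[-7,-36.5,1],[-0.01,0.01,0.49],0]
    - [[-2,-44.5,1],[-0.01,0.01,0.61],0]
    - [[4,-52,1],[-0.01,0.01,0.74],0]
    - [[11,-58.5,1],[0,0.01,0.86],0]
    - [[18.5,-64.5,1],[0,0.01,0.98],0]
    - [[27,-69,1],[0,0.01,1.1],0]
    - [[35.5,-73,1],[0,0.01,1.23],0]
    - [[44.5,-75.5,1],[0,0.01,1.35],0]

```text
clock: 13.95
eef_pos: [0.6415, -0.2099, 0.0976]
tool_rot: [0.175, 0.985, -0.001, 0.001]
ft_force: [-0.8, 1.3, 0.5]
grip_width: 0.0
```

Emit:
send_rows:
  moves:
    - [[0.5,-9.5,0],[0,0,0.12],0]
    - [[2.5,-19,0],[0,0,0.24],0]
    - [[5,-28,0],[0,0,0.37],0]
    - [[9,-36.5,0],[0,0,0.49],0]
    - [[14,-44.5,0],[0,0,0.61],0]
    - [[20,-52,0],[0,0,0.73],0]
    - [[27,-59,0],[0,0,0.86],0]
    - [[30,-61.5,0],[0,0,0.91],0]
    - [[33.5,-56.5,0],[0,0,0.91],0]
    - [[37.5,-52,0],[0,0,0.91],0]
    - [[38.5,-51,0],[0,0,0.91],0]

```text
clock: 14.87
eef_pos: [0.5879, -0.2429, 0.0976]
tool_rot: [0.588, 0.809, 0.0, 0.001]
ft_force: [0.0, -0.5, -0.4]
grip_width: 0.0002
```

```bash
python3 - <<'E'
from h import *
where(); im=camera("top"); bar(im,1.); crop("top",im,(318,207),72,72,8,"pics/t4.png")
stroke(115,z=25)
E
```

```text
clk 14.87 th 115.8 r 62.5 tipz 25.0 Frad 0.5 Ftan -0.1 Fz -0.4 yaw-ph 178.8 grip 0.2 q [-0.39  0.65  0.09  1.01 -0.    0.87]
white at -13.2 deg, width 15, peak 252
pics/t4.png origin 282 171 scale 8
[[[2,-1,-0],[0,0,-0.01],0],[[3,-1,-0],[0,0,-0.01],0],[[3.5,5.5,-0],[0,0,-0.11],0],[[4.5,11.5,-0],[0,0,-0.22],0],[[6,17.5,-0],[0,0,-0.32],0],[[8.5,23,0],[0,0,-0.43],0],[[11.5,28.5,0],[0,0,-0.53],0],[[14.5,34,0],[0,0,-0.63],0],[[18.5,39,0],[0,0,-0.74],0],[[23,43,0],[0,0,-0.84],0],[[28,47,0],[0,0,-0.95],0],[[33,50.5,-0],[0,0,-1.05],0]]
[[[3,8.5,0.5],[0,0,-0.14],0],[[4,14.5,0.5],[-0,0,-0.24],0],[[6,20.5,0.5],[-0,0,-0.35],0],[[8,26,0.5],[0,0,-0.45],0],[[11,31.5,0.5],[0,0,-0.56],0],[[15,36.5,0.5],[0,0,-0.66],0],[[19,41.5,0.5],[0,0,-0.77],0],[[23.5,45.5,0.5],[-0,0,-0.87],0],[[28.5,49.5,0.5],[0,0,-0.98],0],[[34,52.5,0.5],[0,0,-1.08],0],[[39.5,55,0.5],[0,0,-1.19],0]]
```

View pics/t4.png

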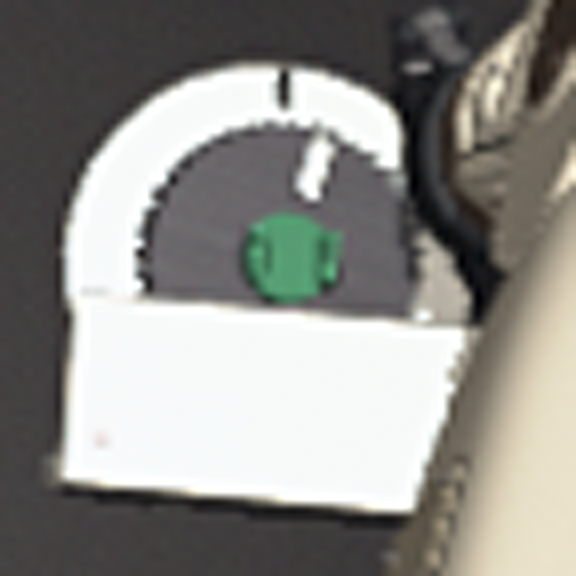

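The picture shows the bar at (313,166), just short of the mark at (285,88). That is -13°, so 347° are done at about 124.5° per stroke, and three strokes remain.

Emit:
send_rows:
  moves:
    - [[2,0,0],[0,0,-0.01],0]
    - [[3,0,0],[0,0,-0.01],0]
    - [[3.5,5.5,0],[0,0,-0.11],0]
    - [[4.5,11.5,0],[0,0,-0.22],0]
    - [[6,17.5,0],[0,0,-0.32],0]
    - [[8.5,23,0],[0,0,-0.43],0]
    - [[11.5,28.5,0],[0,0,-0.53],0]
    - [[14.5,34,0],[0,0,-0.63],0]
    - [[18.5,39,0],[0,0,-0.74],0]
    - [[23,43,0],[0,0,-0.84],0]
    - [[28,47,0],[0,0,-0.95],0]
    - [[33,50.5,0],[0,0,-1.05],0]

```text
clock: 15.92
eef_pos: [0.6275, -0.1963, 0.0982]
tool_rot: [0.101, 0.995, -0.001, 0.003]
ft_force: [2.2, -2.3, 0.0]
grip_width: -0.0
```

Emit:
send_rows:
  moves:
    - [[3,8.5,0.5],[0,0,-0.14],0]
    - [[4,14.5,0.5],[0,0,-0.24],0]
    - [[6,20.5,0.5],[0,0,-0.35],0]
    - [[8,26,0.5],[0,0,-0.45],0]
    - [[11,31.5,0.5],[0,0,-0.56],0]
    - [[15,36.5,0.5],[0,0,-0.66],0]
    - [[19,41.5,0.5],[0,0,-0.77],0]
    - [[23.5,45.5,0.5],[0,0,-0.87],0]
    - [[28.5,49.5,0.5],[0,0,-0.98],0]
    - [[34,52.5,0.5],[0,0,-1.08],0]
    - [[39.5,55,0.5],[0,0,-1.19],0]

```text
clock: 16.83
eef_pos: [0.6024, -0.1326, 0.0987]
tool_rot: [-0.478, 0.878, -0.003, 0.005]
ft_force: [4.0, 4.5, 1.3]
grip_width: 0.0002
```

```bash
python3 - <<'E'
from h import *
where(); back(241,25)
E
```

```text
clk 16.83 th 242.4 r 62.1 tipz 26.1 Frad 5.9 Ftan -0.8 Fz 1.3 yaw-ph 181.5 grip 0.2 q [-0.22  0.61  0.02  0.96  0.   -1.21]
[[[-6,-3,1],[-0.01,0.01,0.07],0],[[-13.5,-7.5,1],[-0.01,0.01,0.12],0],[[-13.5,-17,1.5],[-0.01,0.01,0.24],0],[[-11,-26,1.5],[-0.01,0.01,0.36],0],[[-7,-35,1.5],[-0.01,0.01,0.49],0],[[-2,-43,1.5],[-0.01,0.01,0.61],0],[[4,-50.5,1.5],[-0.01,0.01,0.73],0],[[10.5,-57,1.5],[-0.01,0.01,0.85],0],[[18.5,-63,1.5],[-0.01,0.01,0.97],0],[[26.5,-68,1.5],[-0.01,0.01,1.1],0],[[35,-71.5,1.5],[-0.01,0.01,1.22],0],[[44.5,-74.5,1.5],[-0,0.01,1.34],0]]
[[[0.5,-9.5,-0],[-0,-0,0.12],0],[[2.5,-19,-0],[0,-0,0.24],0],[[5,-28,-0],[0,-0,0.37],0],[[9,-36.5,-0],[0,-0,0.49],0],[[14,-44.5,-0],[0,-0,0.61],0],[[20,-52,-0],[0,-0,0.73],0],[[27,-59,-0],[-0,-0,0.86],0],[[30,-61.5,-0],[0,-0,0.91],0],[[33.5,-56.5,-0],[0,-0,0.91],0],[[37.5,-52,-0],[0,-0,0.91],0],[[38.5,-51,-0],[0,-0,0.91],0]]
```

Emit:
send_rows:
  moves:
    - [[-6,0,1],[-0.01,0.01,0.03],0]
    - [[-13.5,-6,1],[-0.01,0.01,0.12],0]
    - [[-13.5,-17,1.5],[-0.01,0.01,0.24],0]
    - [[-11,-26,1.5],[-0.01,0.01,0.36],0]
    - [[-7,-35,1.5],[-0.01,0.01,0.49],0]
    - [[-2,-43,1.5],[-0.01,0.01,0.61],0]
    - [[4,-50.5,1.5],[-0.01,0.01,0.73],0]
    - [[10.5,-57,1.5],[-0.01,0.01,0.85],0]
    - [[18.5,-63,1.5],[-0.01,0.01,0.97],0]
    - [[26.5,-68,1.5],[-0.01,0.01,1.1],0]
    - [[35,-71.5,1.5],[-0.01,0.01,1.22],0]
    - [[44.5,-74.5,1.5],[0,0.01,1.34],0]

```text
clock: 17.83
eef_pos: [0.6413, -0.2105, 0.0975]
tool_rot: [0.173, 0.985, -0.002, 0.002]
ft_force: [-0.2, 0.4, 0.6]
grip_width: -0.0004
```

Emit:
send_rows:
  moves:
    - [[0.5,-9.5,0],[0,0,0.12],0]
    - [[2.5,-19,0],[0,0,0.24],0]
    - [[5,-28,0],[0,0,0.37],0]
    - [[9,-36.5,0],[0,0,0.49],0]
    - [[14,-44.5,0],[0,0,0.61],0]
    - [[20,-52,0],[0,0,0.73],0]
    - [[27,-59,0],[0,0,0.86],0]
    - [[30,-61.5,0],[0,0,0.91],0]
    - [[33.5,-56.5,0],[0,0,0.91],0]
    - [[37.5,-52,0],[0,0,0.91],0]
    - [[38.5,-51,0],[0,0,0.91],0]

```text
clock: 18.75
eef_pos: [0.5878, -0.2437, 0.0974]
tool_rot: [0.587, 0.81, -0.0, 0.002]
ft_force: [0.3, 0.5, 0.0]
grip_width: 0.0001
```

```bash
python3 - <<'E'
from h import *
where(); im=camera("top"); bar(im,1.3)
stroke(115,z=26)
E
```

```text
clk 18.75 th 115.5 r 63.3 tipz 24.8 Frad -0.4 Ftan 0.4 Fz 0.0 yaw-ph 179.4 grip 0.1 q [-0.39  0.65  0.09  1.   -0.    0.86]
white at 108.3 deg, width 13, peak 254
[[[2.5,-0.5,-1],[0,0,-0],0],[[4,-0.5,-1],[0,0,-0],0],[[4,5.5,-1],[0,0,-0.11],0],[[5,12,-1],[0,0,-0.21],0],[[7,18,-1],[0,0,-0.32],0],[[9,23.5,-1],[0,0,-0.42],0],[[12,29,-1],[0,0,-0.53],0],[[15.5,34.5,-1],[0,0,-0.63],0],[[19.5,39,-1],[0,0,-0.74],0],[[23.5,43.5,-1],[-0,0,-0.84],0],[[28.5,47.5,-1],[-0,0,-0.95],0],[[34,51,-1],[-0,0,-1.05],0]]
[[[3,8.5,0.5],[0,0,-0.14],0],[[4,14.5,0.5],[-0,0,-0.24],0],[[6,20.5,0.5],[-0,0,-0.35],0],[[8,26,0.5],[0,0,-0.45],0],[[11,31.5,0.5],[0,0,-0.56],0],[[15,36.5,0.5],[0,0,-0.66],0],[[19,41.5,0.5],[0,0,-0.77],0],[[23.5,45.5,0.5],[-0,0,-0.87],0],[[28.5,49.5,0.5],[0,0,-0.98],0],[[34,52.5,0.5],[0,0,-1.08],0],[[39.5,55,0.5],[0,0,-1.19],0]]
```

Emit:
send_rows:
  moves:
    - [[2.5,0,-1],[0,0,0],0]
    - [[4,0,-1],[0,0,0],0]
    - [[4,5.5,-1],[0,0,-0.11],0]
    - [[5,12,-1],[0,0,-0.21],0]
    - [[7,18,-1],[0,0,-0.32],0]
    - [[9,23.5,-1],[0,0,-0.42],0]
    - [[12,29,-1],[0,0,-0.53],0]
    - [[15.5,34.5,-1],[0,0,-0.63],0]
    - [[19.5,39,-1],[0,0,-0.74],0]
    - [[23.5,43.5,-1],[0,0,-0.84],0]
    - [[28.5,47.5,-1],[0,0,-0.95],0]
    - [[34,51,-1],[0,0,-1.05],0]

```text
clock: 19.8
eef_pos: [0.6274, -0.1958, 0.0989]
tool_rot: [0.099, 0.995, -0.002, 0.003]
ft_force: [2.5, -2.3, -1.4]
grip_width: 0.0003
```

Emit:
send_rows:
  moves:
    - [[3,8.5,0.5],[0,0,-0.14],0]
    - [[4,14.5,0.5],[0,0,-0.24],0]
    - [[6,20.5,0.5],[0,0,-0.35],0]
    - [[8,26,0.5],[0,0,-0.45],0]
    - [[11,31.5,0.5],[0,0,-0.56],0]
    - [[15,36.5,0.5],[0,0,-0.66],0]
    - [[19,41.5,0.5],[0,0,-0.77],0]
    - [[23.5,45.5,0.5],[0,0,-0.87],0]
    - [[28.5,49.5,0.5],[0,0,-0.98],0]
    - [[34,52.5,0.5],[0,0,-1.08],0]
    - [[39.5,55,0.5],[0,0,-1.19],0]

```text
clock: 20.72
eef_pos: [0.6021, -0.1322, 0.0992]
tool_rot: [-0.479, 0.878, -0.004, 0.005]
ft_force: [4.4, 4.1, 0.4]
grip_width: 0.0002
```

```bash
python3 - <<'E'
from h import *
where(); back(241,26)
E
```

```text
clk 20.72 th 242.8 r 62.2 tipz 26.6 Frad 5.8 Ftan -1.3 Fz 0.4 yaw-ph 181.2 grip 0.2 q [-0.22  0.61  0.02  0.96  0.   -1.22]
[[[-5.5,-3.5,0.5],[-0.01,0,0.07],0],[[-13,-8,0.5],[-0.01,0.01,0.12],0],[[-13.5,-17.5,1],[-0.01,0.01,0.24],0],[[-10.5,-26.5,1],[-0.01,0.01,0.37],0],[[-6.5,-35.5,1],[-0.01,0.01,0.49],0],[[-1.5,-43.5,1],[-0.01,0.01,0.61],0],[[4,-51,1],[-0.01,0.01,0.73],0],[[11,-57.5,1],[-0.01,0.01,0.86],0],[[18.5,-63.5,1],[-0.01,0.01,0.98],0],[[27,-68,1],[-0.01,0.01,1.1],0],[[35.5,-72,1],[-0.01,0.01,1.22],0],[[44.5,-74.5,1],[-0.01,0.01,1.34],0]]
[[[0.5,-9.5,-0],[-0,-0,0.12],0],[[2.5,-19,-0],[0,-0,0.24],0],[[5,-28,-0],[0,-0,0.37],0],[[9,-36.5,-0],[0,-0,0.49],0],[[14,-44.5,-0],[0,-0,0.61],0],[[20,-52,-0],[0,-0,0.73],0],[[27,-59,-0],[-0,-0,0.86],0],[[30,-61.5,-0],[0,-0,0.91],0],[[33.5,-56.5,-0],[0,-0,0.91],0],[[37.5,-52,-0],[0,-0,0.91],0],[[38.5,-51,-0],[0,-0,0.91],0]]
```

Emit:
send_rows:
  moves:
    - [[-5.5,0,0.5],[-0.01,0,0.03],0]
    - [[-13,-6,0.5],[-0.01,0.01,0.12],0]
    - [[-13.5,-17.5,1],[-0.01,0.01,0.24],0]
    - [[-10.5,-26.5,1],[-0.01,0.01,0.37],0]
    - [[-6.5,-35.5,1],[-0.01,0.01,0.49],0]
    - [[-1.5,-43.5,1],[-0.01,0.01,0.61],0]
    - [[4,-51,1],[-0.01,0.01,0.73],0]
    - [[11,-57.5,1],[-0.01,0.01,0.86],0]
    - [[18.5,-63.5,1],[-0.01,0.01,0.98],0]
    - [[27,-68,1],[-0.01,0.01,1.1],0]
    - [[35.5,-72,1],[-0.01,0.01,1.22],0]
    - [[44.5,-74.5,1],[-0.01,0.01,1.34],0]

```text
clock: 21.72
eef_pos: [0.6412, -0.2099, 0.0988]
tool_rot: [0.172, 0.985, 0.002, 0.0]
ft_force: [0.3, 1.2, -0.7]
grip_width: -0.0001
```

Emit:
send_rows:
  moves:
    - [[0.5,-9.5,0],[0,0,0.12],0]
    - [[2.5,-19,0],[0,0,0.24],0]
    - [[5,-28,0],[0,0,0.37],0]
    - [[9,-36.5,0],[0,0,0.49],0]
    - [[14,-44.5,0],[0,0,0.61],0]
    - [[20,-52,0],[0,0,0.73],0]
    - [[27,-59,0],[0,0,0.86],0]
    - [[30,-61.5,0],[0,0,0.91],0]
    - [[33.5,-56.5,0],[0,0,0.91],0]
    - [[37.5,-52,0],[0,0,0.91],0]
    - [[38.5,-51,0],[0,0,0.91],0]

```text
clock: 22.63
eef_pos: [0.5877, -0.2433, 0.0987]
tool_rot: [0.586, 0.81, 0.002, -0.001]
ft_force: [-0.2, 0.2, -0.6]
grip_width: 0.0001
```

```bash
python3 - <<'E'
from h import *
where(); im=camera("top"); bar(im,1.65)
stroke(115,z=26)
E
```

```text
clk 22.63 th 115.6 r 62.9 tipz 26.1 Frad -0.3 Ftan -0.1 Fz -0.6 yaw-ph 179.4 grip 0.1 q [-0.39  0.65  0.1   1.01  0.    0.86]
[[[2,-0.5,0],[0,-0,-0],0],[[3.5,-0.5,0],[0,-0,-0],0],[[3.5,5.5,0],[0,-0,-0.1],0],[[4.5,11.5,0],[0,-0,-0.21],0],[[6.5,17.5,0],[0,-0,-0.31],0],[[8.5,23.5,0],[0,-0,-0.42],0],[[11.5,29,0],[0,-0,-0.52],0],[[15,34,0],[0,-0,-0.63],0],[[18.5,39,0],[0,-0,-0.73],0],[[23,43.5,0],[0,-0,-0.84],0],[[28,47.5,0.5],[0,-0,-0.94],0],[[33,51,0.5],[0,-0,-1.05],0]]
[[[3,8.5,0.5],[0,0,-0.14],0],[[4,14.5,0.5],[-0,0,-0.24],0],[[6,20.5,0.5],[-0,0,-0.35],0],[[8,26,0.5],[0,0,-0.45],0],[[11,31.5,0.5],[0,0,-0.56],0],[[15,36.5,0.5],[0,0,-0.66],0],[[19,41.5,0.5],[0,0,-0.77],0],[[23.5,45.5,0.5],[-0,0,-0.87],0],[[28.5,49.5,0.5],[0,0,-0.98],0],[[34,52.5,0.5],[0,0,-1.08],0],[[39.5,55,0.5],[0,0,-1.19],0]]
```

Emit:
send_rows:
  moves:
    - [[2,0,0],[0,0,0],0]
    - [[3.5,0,0],[0,0,0],0]
    - [[3.5,5.5,0],[0,0,-0.1],0]
    - [[4.5,11.5,0],[0,0,-0.21],0]
    - [[6.5,17.5,0],[0,0,-0.31],0]
    - [[8.5,23.5,0],[0,0,-0.42],0]
    - [[11.5,29,0],[0,0,-0.52],0]
    - [[15,34,0],[0,0,-0.63],0]
    - [[18.5,39,0],[0,0,-0.73],0]
    - [[23,43.5,0],[0,0,-0.84],0]
    - [[28,47.5,0.5],[0,0,-0.94],0]
    - [[33,51,0.5],[0,0,-1.05],0]

```text
clock: 23.68
eef_pos: [0.6277, -0.1962, 0.0991]
tool_rot: [0.098, 0.995, 0.001, 0.002]
ft_force: [1.6, -1.4, 0.2]
grip_width: -0.0002
```

Emit:
send_rows:
  moves:
    - [[3,8.5,0.5],[0,0,-0.14],0]
    - [[4,14.5,0.5],[0,0,-0.24],0]
    - [[6,20.5,0.5],[0,0,-0.35],0]
    - [[8,26,0.5],[0,0,-0.45],0]
    - [[11,31.5,0.5],[0,0,-0.56],0]
    - [[15,36.5,0.5],[0,0,-0.66],0]
    - [[19,41.5,0.5],[0,0,-0.77],0]
    - [[23.5,45.5,0.5],[0,0,-0.87],0]
    - [[28.5,49.5,0.5],[0,0,-0.98],0]
    - [[34,52.5,0.5],[0,0,-1.08],0]

```text
clock: 24.52
eef_pos: [0.6071, -0.1365, 0.0996]
tool_rot: [-0.431, 0.902, -0.001, 0.005]
ft_force: [4.7, 2.6, -0.7]
grip_width: -0.0001
```

```bash
python3 - <<'E'
from h import *
where(); im=camera("top"); bar(im,1.95); back(235,26)
E
```

```text
clk 24.52 th 236.7 r 61.7 tipz 27.0 Frad 5.0 Ftan -1.9 Fz -0.7 yaw-ph 181.1 grip -0.1 q [-0.22  0.62  0.04  0.98  0.01 -1.11]
[[[-6,-5,1],[-0,0.01,0.07],0],[[-13.5,-9.5,1],[-0,0.01,0.12],0],[[-14,-19,1],[-0,0.01,0.25],0],[[-11,-28,1],[-0,0.01,0.37],0],[[-7,-36.5,1],[-0,0.01,0.49],0],[[-2,-45,1],[-0,0.01,0.61],0],[[4,-52,1],[-0,0.01,0.73],0],[[10.5,-59,1],[0,0.01,0.86],0],[[18,-64.5,1],[0,0.01,0.98],0],[[26.5,-69.5,1],[0,0.01,1.1],0],[[35,-73.5,1],[0,0.01,1.22],0],[[44.5,-76,1],[0,0.01,1.34],0]]
[[[0.5,-9.5,-0],[0,-0,0.12],0],[[2.5,-19,-0],[-0,-0,0.24],0],[[5,-28,-0],[0,-0,0.37],0],[[9,-36.5,-0],[-0,-0,0.49],0],[[14,-44.5,-0],[0,-0,0.61],0],[[20,-52,-0],[-0,-0,0.73],0],[[24,-56,-0],[0,-0,0.8],0],[[28,-52,-0],[0,-0,0.8],0],[[32,-47.5,-0],[0,-0,0.8],0],[[33,-46.5,-0],[0,-0,0.8],0]]
```

Emit:
send_rows:
  moves:
    - [[-6,0,1],[0,0.01,0.03],0]
    - [[-13.5,-7,1],[0,0.01,0.12],0]
    - [[-14,-19,1],[0,0.01,0.25],0]
    - [[-11,-28,1],[0,0.01,0.37],0]
    - [[-7,-36.5,1],[0,0.01,0.49],0]
    - [[-2,-45,1],[0,0.01,0.61],0]
    - [[4,-52,1],[0,0.01,0.73],0]
    - [[10.5,-59,1],[0,0.01,0.86],0]
    - [[18,-64.5,1],[0,0.01,0.98],0]
    - [[26.5,-69.5,1],[0,0.01,1.1],0]
    - [[35,-73.5,1],[0,0.01,1.22],0]
    - [[44.5,-76,1],[0,0.01,1.34],0]

```text
clock: 25.57
eef_pos: [0.638, -0.2178, 0.0982]
tool_rot: [0.223, 0.975, 0.001, -0.0]
ft_force: [0.7, -0.1, 0.1]
grip_width: 0.0002
```

Emit:
send_rows:
  moves:
    - [[0.5,-9.5,0],[0,0,0.12],0]
    - [[2.5,-19,0],[0,0,0.24],0]
    - [[5,-28,0],[0,0,0.37],0]
    - [[9,-36.5,0],[0,0,0.49],0]
    - [[14,-44.5,0],[0,0,0.61],0]
    - [[20,-52,0],[0,0,0.73],0]
    - [[24,-56,0],[0,0,0.8],0]
    - [[28,-52,0],[0,0,0.8],0]
    - [[32,-47.5,0],[0,0,0.8],0]
    - [[33,-46.5,0],[0,0,0.8],0]

```text
clock: 26.4
eef_pos: [0.5881, -0.2438, 0.0981]
tool_rot: [0.584, 0.812, 0.001, -0.001]
ft_force: [-0.3, 0.7, -0.3]
grip_width: -0.0001
```

```bash
python3 - <<'E'
from h import *
where(); im=camera("top"); bar(im,1.95)
rows([(115.5,61,26),(115.5,59.5,26)]+[(115.5+2*i,59.5,26) for i in range(1,10)])
E
```

```text
clk 26.40 th 115.8 r 63.5 tipz 25.5 Frad -0.8 Ftan -0.1 Fz -0.3 yaw-ph 179.5 grip -0.1 q [-0.39  0.66  0.1   1.01  0.    0.85]
white at -10.1 deg, width 13, peak 250
[[[2.5,-0.5,-0.5],[0,-0,-0],0],[[4,-0.5,-0.5],[0,-0,-0],0],[[4,1.5,-0.5],[0,-0,-0.04],0],[[4.5,3.5,-0.5],[0,-0,-0.07],0],[[4.5,6,-0.5],[0,-0,-0.11],0],[[4.5,8,-0.5],[0,-0,-0.14],0],[[5,10,-0.5],[0,-0,-0.18],0],[[5.5,12,-0.5],[0,-0,-0.21],0],[[6,14,-0.5],[0,-0,-0.25],0],[[6.5,16,-0.5],[0,-0,-0.28],0],[[7,18,-0.5],[0,-0,-0.32],0]]
```

710° done, with 10° to go. I make a short final stroke.

Emit:
send_rows:
  moves:
    - [[2.5,0,-0.5],[0,0,0],0]
    - [[4,0,-0.5],[0,0,0],0]
    - [[4,1.5,-0.5],[0,0,-0.04],0]
    - [[4.5,3.5,-0.5],[0,0,-0.07],0]
    - [[4.5,6,-0.5],[0,0,-0.11],0]
    - [[4.5,8,-0.5],[0,0,-0.14],0]
    - [[5,9.5,-0.5],[0,0,-0.17],0]
    - [[5,10.5,-0.5],[0,0,-0.18],0]
    - [[5,10.5,-0.5],[0,0,-0.18],0]

```text
clock: 27.2
eef_pos: [0.598, -0.2372, 0.0991]
tool_rot: [0.508, 0.861, 0.0, 0.001]
ft_force: [2.1, -5.3, -1.4]
grip_width: -0.0001
```

```bash
python3 - <<'E'
from h import *
where(); im=camera("top"); bar(im,2)
E
```

```text
clk 27.20 th 126.6 r 61.6 tipz 26.5 Frad 5.7 Ftan -0.8 Fz -1.4 yaw-ph 179.1 grip -0.1 q [-0.38  0.67  0.12  1.02 -0.    0.69]
white at 0.7 deg, width 13, peak 253
```

The bar reads 0.7°, against 0.3° at the start, so it is aligned. I back straight out, lift and look.

Emit:
send_rows:
  moves:
    - [[-3,0,0],[0,0,0],0]
    - [[-10,0,0],[0,0,0],0]
    - [[-20,0,0],[0,0,0],0]
    - [[-30,0,0],[0,0,0],0]
    - [[-34,0,-15],[0,0,0],0]
    - [[-34,0,-45],[0,0,0],0]
    - [[-34,0,-75],[0,0,0],0]
    - [[-50,0,-100],[0,0,0],0]
    - [[-70,0,-110],[0,0,0],0]
    - [[-90,0,-110],[0,0,0],0]
    - [[-90,0,-110],[0,0,0],0]
    - [[-90,0,-110],[0,0,0],0]

```text
clock: 28.25
eef_pos: [0.6415, -0.3166, 0.2087]
tool_rot: [0.508, 0.861, 0.0, 0.001]
ft_force: [-0.1, 1.2, -0.7]
grip_width: -0.0
```

```bash
python3 - <<'E'
from h import *
where(); im=camera("top"); bar(im,2); v=im[60:300,60:450,::-1]; cv2.imwrite("pics/t9.png",cv2.resize(v,None,fx=2,fy=2,interpolation=cv2.INTER_CUBIC))
E
```

```text
clk 28.25 th 125.9 r 152.0 tipz 136.1 Frad -1.1 Ftan 0.5 Fz -0.7 yaw-ph 179.7 grip -0.0 q [-0.46  0.73  0.54  1.38  0.    0.61]
white at 0.7 deg, width 13, peak 253
```

View pics/t9.png

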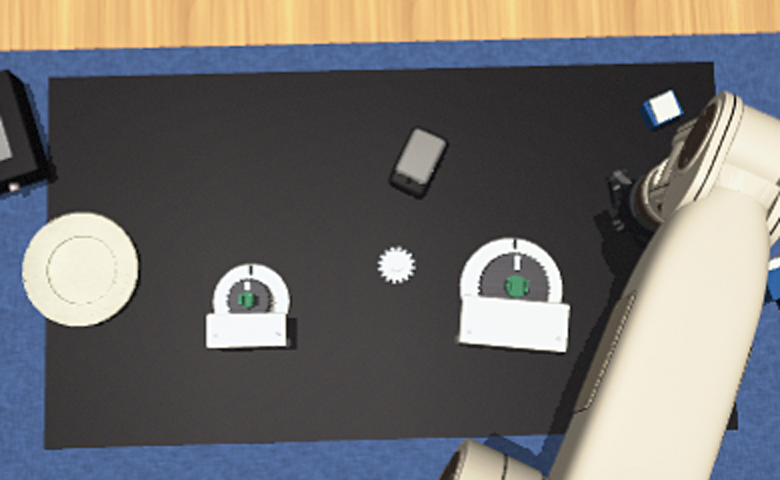

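The wide ring's bar at (517,262) is in line with its mark at (515,244). The narrow ring, gear, mouse and plate look unmoved. The spoon is hidden under the arm, but the tool stayed well clear of it. I hand in.

```bash
python3 -c "
from h import *
print(order.job_done())"
```

```text
the job is handed in; nothing more can be done
None
```

I loosened the wide ring by two full turns anticlockwise and handed the job in at 28.3 s. I used the closed fingertip against the ribbed rim, in six long strokes and one short final one.

- **Turn count:** the camera read the bar at 32°, 98°, 347°, 468° and 710°, then in line with the mark for the second time. It was hidden under the hood or behind the arm after some strokes. The per-stroke travel of about 120° fits this count.
- **Final alignment:** the last reading was 0.7°, against 0.3° before I started. It stayed at 0.7° after the finger had backed away.
- **Slip:** the first part of the first stroke slipped, turning the ring 32° for 48° of finger travel. I pressed slightly harder after that, and the force readings I took stayed below about 7 N.
- **Surroundings:** in the last picture the narrow ring, gear, mouse and plate look unmoved. The arm hid the spoon there, so I could not confirm it by eye. The fingertip's planned path stayed at least 10 cm from it.

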